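Pack the tins into the carton and close its flaps

ROBOT

A 6-joint arm with a two-finger parallel gripper is mounted at the origin on the work surface. World frame = base frame: x ahead of the robot, y to its left, z up, the work surface at z = 0. Lengths are in mm, angles in rad, forces in N, time in s.
With the tool pointing down it reaches from about 350 to 775 mm from the base axis. Payload 7.3 kg.
Tool frame: the origin (TCP) lies midway between the tips of the shut fingers; the grasp point (between the pads) lies 19 mm behind it; z points along the fingers, y is the line along which they close (so a half turn about z gives the same grasp; the last joint's range is limited). The gripper opens to 92 mm and grips with 3 to 60 N. Pads are 19 mm wide; open, the fingers measure 130 mm over their backs; the gripper's body (75 mm by 190 mm) begins 47 mm behind the grasp point.
Start: joints at [0.96, 0.342, 1.524, -0, 1.275, -0.146], TCP at [235.317, 469.33, 226.741] pointing down, gripper open.
Joint ranges: [-2.53, 2.53], [-0.77, 2.02], [0.04, 2.7], [-1, 4.14], [0.28, 2.66], [-3.11, 3.11]. Speed limits (rad/s): [2.57, 2.57, 3.14, 3.14, 3.14, 3.14].

INTERFACE

Orientations are given as [roll, pitch, yaw] about the fixed x, y, z axes, in that order (R = Rz(yaw) Ry(pitch) Rx(roll)).
In Python, from plant import bot gives the robot as it stands.
- The arm moves only by the tool servo_tool, never from a script. Its argument "deltas" is a list of rows, each a list of 2 entries, a list of its own where there are three numbers: the shift along the tool's x, y, z in m, then the turn, a rotation vector about the tool's x, y, z in degrees. A call has 1 to 20 rows; each row shifts and turns the commanded pose from where the row before left it, along the tool's axes as they then stand; what a row does not reach is not made up. A row lasts 1/8 s, in which the tool goes at most 62.5 mm and 10.7 degrees, less where a joint would pass 70% of its speed; a pose out of reach is approached as far as the arm can. A call with a gripper value outside its range is refused whole. "fingers" is the opening, from 0 (shut) to 1 (fully open), set as the call begins (left out, the last holds). The fingers move at their own pace and stop on an object; the grip force is fixed at half the most. Time passes only in rows, so rows that do not move let the fingers close. It gives the time, the measured TCP pose, the force, the opening and the grip force at its end, in the units of the state.
- bot.get_obs(): the state, without advancing time (a new reading comes with each control period).
- bot.capture(name): name is "scene" or "top"; returns the picture (480x640x3 uint8, red, green, blue); there is no depth.
- bot.camera_model(name): a dict with "mtx" (3x3 intrinsics, pixels), "xyz" and "rotation" of the camera in the world. Camera axes: x right, y down, z forward; pixel columns grow to the right and rows downward; lengths in mm; the calibration is good to about 2 mm. A picture is of the moment at which its call begins. camera_model takes no time and is no camera call.
- bot.close_job(): hands the job in; it is judged then, once.
The state is a dict: "time": time; "joint_positions": joint angles; "dq": joint speeds; "tau": joint torques, N m; "tool_pos": TCP position; "tcp_rot": TCP orientation; "contact_force": force on the tool from outside, world axes, zero at the start; "moment": the same for the moment, N m; "grip_width": finger opening in mm; "finger_force": force on a finger pad.
Only numpy, scipy, OpenCV 4.12 (cv2) and the standard library are available. Lean on these libraries where they do the work, as an engineer would, in place of code of your own. Each camera call takes 0.05 s, during which the arm holds its last target. There are 200 camera calls.

TASK

A kraft box has been left in the carton by mistake: put it in the tote, and pack every tin from the tote into the carton, all on its floor with none on top of another. Only then fold in the carton's two end flaps, and last swing the large main flap fully shut so its tab sits down behind the opposite rim. Leave the tape dispenser, cutter and stamp where they are.

Things in the scene. Friction and masses are not known exactly. Their poses are not given: they have to be found in the camera images.
- carton: open cardboard carton fixed to the bench, left or right half; outer 180 (its x) x 240 (its y) x 68 mm high, walls 5 mm, floor 4 mm: inside 170 x 230 x 64 mm. Origin: centre of its underside; z up; x points to the side that carries the main flap (away from the robot within 0.2 rad).
- flap_left (a joint): end flap on the carton's +y rim. 0 = folded in, level (hard stop); 1.57 = upright; starts leaning outwards, 1.65 to 1.95. Panel 160 mm wide, 70 mm from hinge to free edge, 4 mm thick. Hinge along the carton's x at y = +120 mm, z = 68 mm in the carton's frame. Stays wherever it is left; moves with under 1 N.
- flap_right (a joint): the same for the end flap on the carton's -y rim (hinge at y = -120 mm, z = 68 mm in the carton's frame); 0 = folded in; starts at 1.65 to 1.95.
- flap_main (a joint): main flap on the carton's +x rim. 0 = shut, level, tab behind the -x rim (hard stop); 1.57 = upright; starts leaning away, 1.70 to 1.85. 232 mm wide, 171 mm hinge to free edge, 4 mm thick. Hinge along the carton's y at x = +90, z = 72 mm in its frame. Tab 170 mm wide along the free edge, 18 mm deep; it points down when shut, to the robot when open. Stays wherever it is left; moves with about 1 N.
- flap_left_edge (a point): middle of the free edge of the end flap on the carton's +y rim
- flap_right_edge (a point): middle of the free edge of the end flap on the carton's -y rim
- flap_main_edge (a point): middle of the free edge of the main flap
- tote: shallow grey plastic tote fixed to the bench on the other half, outer 230 (its x) x 270 (its y) x 40 mm high, walls and floor 5 mm. Origin: centre of its underside; z up; x points away from the robot within 0.2 rad.
- stray_center (a point): centre of the kraft product box with a pale paper band that lies in the carton at the start, 70 (its x) x 44 (its y) x 50 mm high (its z), about 0.1 kg
- tin0_center (a point): centre of a round screw-top aluminium tin, 47 mm across, 48 mm high (its z is the tin's axis), about 0.12 kg; stands in the tote at the start. May be absent (None): three to five of the five tins are there.
- tin1_center (a point): centre of a round screw-top aluminium tin, 47 mm across, 48 mm high (its z is the tin's axis), about 0.12 kg; stands in the tote at the start. May be absent (None): three to five of the five tins are there.
- tin2_center (a point): centre of a round screw-top aluminium tin, 47 mm across, 48 mm high (its z is the tin's axis), about 0.12 kg; stands in the tote at the start. May be absent (None): three to five of the five tins are there.
- tin3_center (a point): centre of a round screw-top aluminium tin, 47 mm across, 48 mm high (its z is the tin's axis), about 0.12 kg; stands in the tote at the start. May be absent (None): three to five of the five tins are there.
- tin4_center (a point): centre of a round screw-top aluminium tin, 47 mm across, 48 mm high (its z is the tin's axis), about 0.12 kg; stands in the tote at the start. May be absent (None): three to five of the five tins are there.
- dispenser: grey desk tape dispenser, about 120 x 50 x 96 mm, loose, beyond the work; not to be disturbed. Origin: centre of its underside
- cutter: black box cutter, 150 x 22 x 14 mm, lying loose between the robot and the work; not to be disturbed. Origin: centre of its underside
- stamp: rubber stamp with wooden knob, 60 x 30 x 70 mm, loose, beyond the work; not to be disturbed. Origin: centre of its underside

How it is judged:
By the outcome, as a careful person would: the job done as asked, in the order asked, and still so for the second after the job is handed in, with the robot touching nothing.
Of tin0, tin1, tin2, tin3, tin4 only 3 to 5 are there at a start; the rules pass over those that are not, and their reading is None.
At some moment in a run one of tin0, tin1, tin2, tin3, tin4, stray may be knocked a few centimetres aside while the robot is not near it.
Once in a run the grip may slacken for a moment while it holds something.
It also fails if it takes over 210 s, if anything falls off the work surface, if the arm or the gripper's body presses on something with over 40 N, if the wrist force passes 120 N, or if a joint passes its speed limit or range.

## Working session

There is one attempt and no reset: what is moved stays moved. The work goes in short steps, Python scripts to look and compute and a tool call to move; the robot and the scene stay as the last step left them, time stands still between calls to the robot, and variables do not carry over. Pictures are saved under pics/ and viewed, at most 14 in all, crops included, and the job is handed in when it is done.

Besides the shell and the picture viewer there is one more tool, called after ">>>" as name(argument=value, ...), one argument or row to a line, values as JSON. servo_tool: Moves the arm, as the interface text tells. Its arguments: {"type":"object","properties":{"deltas":{"type":"array"},"fingers":{"type":"number"}},"required":["deltas"]}

```bash
ls; mkdir -p pics
python3 - <<'E'
from plant import bot
import cv2,numpy as np
for n in("scene","top"):
    cv2.imwrite(f"pics/{n}0.png",bot.capture(n)[:,:,::-1]); m=bot.camera_model(n)
    print(n,np.round(m["mtx"],1).tolist(),np.round(m["xyz"],1),np.round(m["rotation"],3).tolist())
o=bot.get_obs();print(o)
E
```

```text
pics
scene [[552.4, 0.0, 319.9], [0.0, 552.4, 240.7], [0.0, 0.0, 1.0]] [1017.4 -493.9  755. ] [-2.391, 0.015, 0.685]
top [[497.1, 0.0, 315.9], [0.0, 497.1, 242.2], [0.0, 0.0, 1.0]] [ 371.9  -22.6 1077.4] [-2.911, 0.002, -1.556]
{'time': 0.1, 'joint_positions': array([ 9.59993562e-01,  3.42671589e-01,  1.52488197e+00, -2.52294938e-05,
        1.27540977e+00, -1.46010228e-01]), 'dq': array([-5.55024286e-04, -3.21134974e-03, -2.29620575e-03,  3.18878104e-05,
       -2.29716790e-04, -1.17178117e-04]), 'tau': array([ 1.34099646e-03, -4.32004201e+01, -2.44696158e+01,  7.18691759e-02,
        5.26249164e-02, -2.49855373e-05]), 'tool_pos': array([235.11409979, 469.02021794, 226.11863321]), 'tcp_rot': array([-3.14023305e+00, -1.75552108e-04,  2.67680736e+00]), 'contact_force': array([ 0.42053625, -0.14743225,  0.68115041]), 'moment': array([-0.04856618, -0.02598762, -0.02028936]), 'finger_force': 0.0, 'grip_width': 91.371099313167}
```

View pics/top0.png

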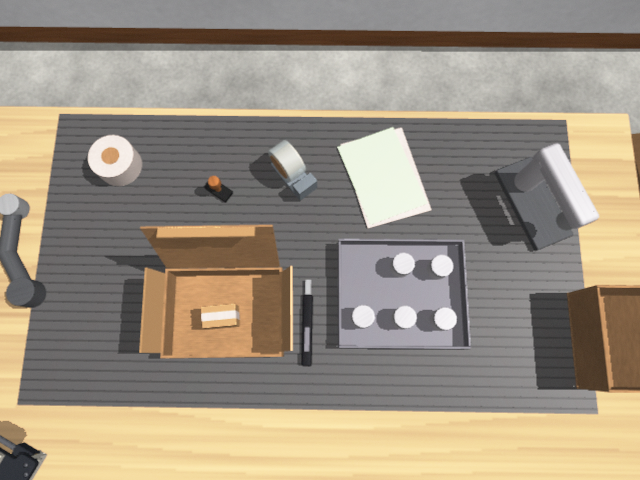

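View pics/scene0.png

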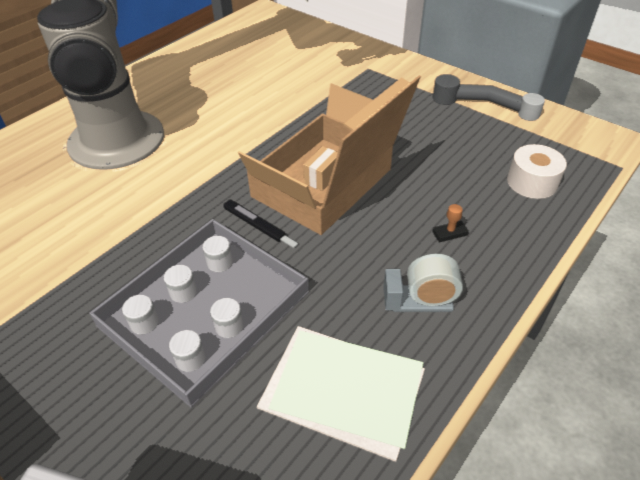

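```bash
cat > h.py <<'E'
import numpy as np,cv2
from scipy.spatial.transform import Rotation as Ro
from plant import bot
def cam(n):
    m=bot.camera_model(n); return np.array(m["mtx"]),np.array(m["xyz"]),Ro.from_euler('xyz',m["rotation"]).as_matrix()
def proj(n,P):
    K,t,R=cam(n); c=(np.atleast_2d(P)-t)@R; p=c@K.T; return p[:,:2]/p[:,2:]
def ray(n,px,z):
    K,t,R=cam(n); d=R@np.linalg.solve(K,[px[0],px[1],1]); return t+d*(z-t[2])/d[2]
def whites(im,z,lo=190,amin=120):
    g=((im.min(2)>lo)*255).astype(np.uint8); k,l,s,c=cv2.connectedComponentsWithStats(g)
    return [(c[i].round(1),s[i,4],ray("top",c[i],z).round(1)) for i in range(1,k) if amin<s[i,4]<900]
def pose(P,x,y,a):
    P=np.atleast_2d(P).astype(float); c,s=np.cos(a),np.sin(a)
    return P@np.array([[c,-s,0],[s,c,0],[0,0,1]]).T+[x,y,0]
E
python3 - <<'E'
from h import *
im=bot.capture("top")
for w in whites(im,53): print(w)
for p in [(161,357),(283,356),(338,348),(470,348),(338,240),(465,241)]: print(p,ray("top",p,68 if p[0]<300 else 40).round(1))
c=im[215:370,125:335,::-1]
cv2.imwrite("pics/c1.png",cv2.resize(c,None,fx=3.8,fy=3.8,interpolation=cv2.INTER_CUBIC))
E
```

```text
(array([40. , 63.2]), np.int32(552), array([1028. ,  627.8,   53. ]))
(array([159.2,  56. ]), np.int32(182), array([1050.7,  353.4,   53. ]))
(array([465.3,  58.3]), np.int32(293), array([1054.5, -356.4,   53. ]))
(array([302.1,  74.4]), np.int32(300), array([1007.7,   20.7,   53. ]))
(array([611.1,  77. ]), np.int32(138), array([1011.1, -688. ,   53. ]))
(array([288.8, 157.7]), np.int32(473), array([802.5,  45.5,  53. ]))
(array([  8.6, 203.6]), np.int32(270), array([687.6, 647.3,  53. ]))
(array([403.6, 262.9]), np.int32(359), array([ 570.3, -201.6,   53. ]))
(array([442., 265.]), np.int32(361), array([ 566.9, -281.8,   53. ]))
(array([363.3, 315.7]), np.int32(389), array([ 459. , -116.5,   53. ]))
(array([405.3, 316.5]), np.int32(391), array([ 458.7, -202.2,   53. ]))
(array([445.3, 318. ]), np.int32(386), array([ 457. , -283.9,   53. ]))
(array([218.1, 315.3]), np.int32(271), array([455.3, 180.7,  53. ]))
(161, 357) [370.5 285.8  68. ]
(283, 356) [376.2  44.4  68. ]
(338, 348) [393.9 -65.6  40. ]
(470, 348) [ 398.  -334.9   40. ]
(338, 240) [620.6 -64.4  40. ]
(465, 241) [ 622.5 -336.6   40. ]
```

View pics/c1.png

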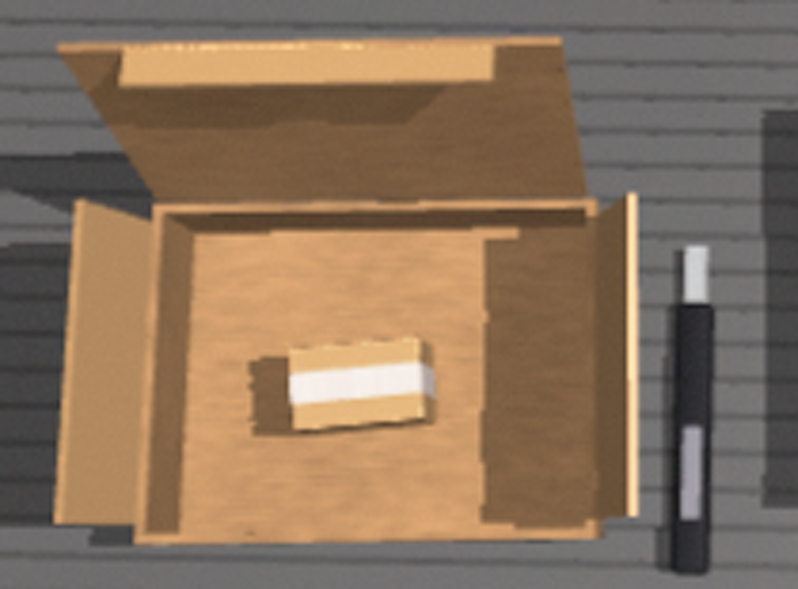

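Run:
```python
from h import *
from scipy.optimize import least_squares
def fit(P,px,n="top"):
    r=least_squares(lambda v:(proj(n,pose(P,*v))-px).ravel(),[450,0,0]); print(r.x.round(4),r.fun.round(1)); return r.x
f=lambda a:np.array(a)/3.8+[125,215]
fit([[-90,120,68],[-90,-120,68],[90,120,68],[90,-120,68]],f([(133,542),(603,537),(152,205),(597,200)]))
fit([[-115,135,40],[-115,-135,40],[115,135,40],[115,-135,40]],np.array([(338,348),(470,348),(338,240),(465,241)],float))
print(np.array([ray("top",p,54) for p in f([(288,349),(418,338),(423,427),(292,430)])]).round(1))
```

```text
[4.614770e+02 1.687376e+02 3.090000e-02] [ 0.8  0.8 -1.5  0.2  0.7 -0.2  0.  -0.7]
[ 5.089633e+02 -2.002960e+02  5.700000e-03] [ 0.2  0.4  0.6  1.7  0.1 -1.2 -1.  -1. ]
[[472.  217.   54. ]
 [479.  147.1  54. ]
 [431.5 141.9  54. ]
 [428.9 212.   54. ]]
```

>>> servo_tool(
  deltas=[
    [[-0.0406, -0.02, 0], [0, 0, 0]],
    [[-0.0406, -0.02, 0], [0, 0, 0]],
    [[-0.0406, -0.02, 0], [0, 0, 0]],
    [[-0.0406, -0.02, 0], [0, 0, 0]],
    [[-0.0406, -0.02, 0], [0, 0, 0]],
    [[-0.0406, -0.02, 0], [0, 0, 0]],
    [[-0.0406, -0.02, 0], [0, 0, 0]],
    [[-0.0406, -0.02, 0], [0, 0, 0]],
    [[0, 0, 0], [0, 0, 10]],
    [[0, 0, 0], [0, 0, 10]],
    [[0, 0, 0], [0, 0, 10]],
    [[0, 0, 0], [0, 0, 10]],
    [[0, 0, 0], [0, 0, 10]],
    [[0, 0, 0], [0, 0, 10]],
    [[0, 0, 0.045], [0, 0, 0]],
    [[0, 0, 0.045], [0, 0, 0]],
    [[0, 0, 0], [0, 0, 0]],
  ],
  fingers=1,
)

```text
time: 2.28
tool_pos: [451.6, 180.2, 134.2]
tcp_rot: [-3.134, 0.001, 1.63]
contact_force: [0.1, -0.0, 0.2]
grip_width: 92.1
finger_force: 0.0
```

>>> servo_tool(
  deltas=[
    [[0, 0.001, 0.035], [0, 0, 0]],
    [[0, 0, 0.035], [0, 0, 0]],
    [[0, 0, 0.025], [0, 0, 0]],
    [[0, 0, 0.019], [0, 0, 0]],
    [[0, 0, 0], [0, 0, 0]],
  ],
)

```text
time: 2.9
tool_pos: [455.4, 180.9, 23.2]
tcp_rot: [-3.141, -0.0, 1.63]
contact_force: [-0.1, -0.2, 0.7]
grip_width: 91.6
finger_force: 0.0
```

>>> servo_tool(
  deltas=[
    [[0, 0, 0], [0, 0, 0]],
    [[0, 0, 0], [0, 0, 0]],
    [[0, 0, 0], [0, 0, 0]],
    [[0, 0, 0], [0, 0, 0]],
    [[0, 0, 0], [0, 0, 0]],
    [[0, 0, 0], [0, 0, 0]],
  ],
  fingers=0,
)

```text
time: 3.65
tool_pos: [455.0, 180.8, 22.8]
tcp_rot: [3.141, -0.0, 1.63]
contact_force: [0.6, 0.1, 1.6]
grip_width: 43.9
finger_force: 29.5
```

>>> servo_tool(
  deltas=[
    [[0, 0, -0.02], [0, 0, 0]],
    [[0, 0, -0.042], [0, 0, 0]],
    [[0, 0, -0.045], [0, 0, 0]],
    [[0, 0, -0.045], [0, 0, 0]],
    [[-0.0376, 0.0094, 0], [0, 0, 0]],
    [[-0.0376, 0.0094, 0], [0, 0, 0]],
    [[-0.0376, 0.0094, 0], [0, 0, 0]],
    [[-0.0376, 0.0094, 0], [0, 0, 0]],
    [[-0.0376, 0.0094, 0], [0, 0, 0]],
    [[-0.0376, 0.0094, 0], [0, 0, 0]],
    [[-0.0376, 0.0094, 0], [0, 0, 0]],
    [[-0.0376, 0.0094, 0], [0, 0, 0]],
    [[0, 0, 0.035], [0, 0, 3]],
    [[0, 0, 0.035], [0, 0, 0]],
    [[0, 0, 0], [0, 0, 0]],
  ],
)

```text
time: 5.52
tool_pos: [545.6, -114.5, 102.0]
tcp_rot: [-3.135, -0.002, 1.577]
contact_force: [0.3, -0.9, -1.2]
grip_width: 44.2
finger_force: 29.6
```

>>> servo_tool(
  deltas=[
    [[0, 0, 0.035], [0, 0, 0]],
    [[0, 0, 0.025], [0, 0, 0]],
    [[0, 0, 0.015], [0, 0, 0]],
    [[0, 0, 0.003], [0, 0, 0]],
    [[0, 0, 0], [0, 0, 0]],
  ],
)

```text
time: 6.15
tool_pos: [548.4, -115.3, 27.6]
tcp_rot: [3.14, 0.0, 1.577]
contact_force: [0.6, 0.6, -0.7]
grip_width: 44.3
finger_force: 29.6
```

>>> servo_tool(
  deltas=[
    [[0, 0, 0.004], [0, 0, 0]],
    [[0, 0, 0], [0, 0, 0]],
  ],
)

```text
time: 6.4
tool_pos: [548.3, -115.3, 23.3]
tcp_rot: [3.14, 0.001, 1.577]
contact_force: [0.8, 0.4, 1.7]
grip_width: 44.8
finger_force: 3.0
```

>>> servo_tool(
  deltas=[
    [[0, 0, 0], [0, 0, 0]],
    [[0, 0, 0], [0, 0, 0]],
    [[0, 0, 0], [0, 0, 0]],
    [[0, 0, -0.03], [0, 0, 0]],
    [[0, 0, -0.045], [0, 0, 0]],
    [[0, 0, -0.045], [0, 0, 0]],
    [[0.04, -0.02, 0], [0, 0, 0]],
    [[0.045, -0.02, 0], [0, 0, 0]],
    [[0.045, -0.02, 0], [0, 0, 0]],
    [[0, 0, 0], [0, 0, 0]],
  ],
  fingers=0.74,
)

```text
time: 7.65
tool_pos: [485.3, 16.9, 142.9]
tcp_rot: [-3.141, -0.001, 1.581]
contact_force: [0.8, -0.8, -0.2]
grip_width: 68.1
finger_force: 0.0
```

```bash
cat > look.py <<'E'
import sys
from h import *
im=bot.capture("top"); cv2.imwrite(f"pics/{sys.argv[1]}.png",im[:,:,::-1])
o=bot.get_obs(); print(o["tool_pos"].round(1),round(o["time"],2))
for w in whites(im,53,amin=60):
    if 380<w[2][0]<640 and -340<w[2][1]<300: print(w)
E
python3 look.py t1
```

```text
[486.6  15.5 143. ] 7.7
(array([403.6, 262.8]), np.int32(360), array([ 570.3, -201.6,   53. ]))
(array([442., 265.]), np.int32(359), array([ 566.9, -281.8,   53. ]))
(array([362.4, 272.5]), np.int32(258), array([ 548.6, -115.2,   53. ]))
(array([295.6, 311.4]), np.int32(310), array([465.8,  22.2,  53. ]))
(array([363.3, 315.8]), np.int32(391), array([ 458.9, -116.5,   53. ]))
(array([405.2, 316.5]), np.int32(393), array([ 458.8, -202.1,   53. ]))
(array([445.4, 318. ]), np.int32(387), array([ 457., -284.,   53.]))
```

View pics/t1.png

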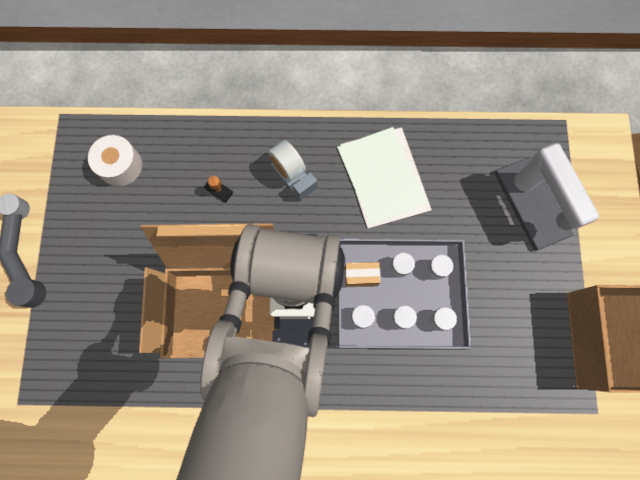

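>>> servo_tool(
  deltas=[
    [[-0.044, -0.009, 0], [0, 0, 0]],
    [[-0.044, -0.0095, 0.02], [0, 0, 0]],
    [[-0.044, -0.0095, 0.02], [0, 0, 0]],
    [[0, 0, 0.03], [0, 0, 0]],
    [[0, 0, 0.03], [0, 0, 0]],
    [[0, 0, 0.02], [0, 0, 0]],
    [[0, 0, 0.005], [0, 0, 0]],
    [[0, 0, 0], [0, 0, 0]],
  ],
)

```text
time: 8.7
tool_pos: [460.0, -118.4, 17.8]
tcp_rot: [3.141, 0.0, 1.577]
contact_force: [-0.4, -0.3, 0.9]
grip_width: 68.2
finger_force: 0.0
```

>>> servo_tool(
  deltas=[
    [[0, 0, 0], [0, 0, 0]],
    [[0, 0, 0], [0, 0, 0]],
    [[0, 0, 0], [0, 0, 0]],
    [[0, 0, 0], [0, 0, 0]],
  ],
  fingers=0,
)

```text
time: 9.2
tool_pos: [460.0, -117.7, 18.2]
tcp_rot: [3.141, 0.0, 1.577]
contact_force: [-0.6, 0.2, 5.6]
grip_width: 45.5
finger_force: 30.0
```

>>> servo_tool(
  deltas=[
    [[0, 0, -0.02], [0, 0, 0]],
    [[0, 0, -0.042], [0, 0, 0]],
    [[0, 0, -0.045], [0, 0, 0]],
    [[0, 0, -0.04], [0, 0, 0]],
    [[0.0409, -0.0027, 0], [0, 0, 0]],
    [[0.0409, -0.0027, 0], [0, 0, 0]],
    [[0.0409, -0.0027, 0], [0, 0, 0]],
    [[0.0409, -0.0027, 0], [0, 0, 0]],
    [[0.0409, -0.0027, 0], [0, 0, 0]],
    [[0.0409, -0.0027, 0], [0, 0, 0]],
    [[0.0409, -0.0027, 0], [0, 0, 0]],
    [[0.0409, -0.0027, 0], [0, 0, 0]],
    [[0.0409, -0.0027, 0], [0, 0, 0]],
    [[0, 0, 0.035], [0, 0, 0]],
    [[0, 0, 0.035], [0, 0, 0]],
    [[0, 0, 0], [0, 0, 0]],
  ],
)

```text
time: 11.2
tool_pos: [430.9, 249.6, 92.5]
tcp_rot: [-3.136, 0.002, 1.578]
contact_force: [0.6, -0.0, -0.9]
grip_width: 45.4
finger_force: 30.0
```

>>> servo_tool(
  deltas=[
    [[0, 0, 0.03], [0, 0, 0]],
    [[0, 0, 0.025], [0, 0, 0]],
    [[0, 0, 0.016], [0, 0, 0]],
    [[0, 0, 0.005], [0, 0, 0]],
    [[0, 0, 0.001], [0, 0, 0]],
    [[0, 0, 0], [0, 0, 0]],
  ],
)

```text
time: 11.95
tool_pos: [433.7, 250.5, 18.7]
tcp_rot: [3.14, -0.001, 1.577]
contact_force: [-0.4, 0.1, -1.2]
grip_width: 45.6
finger_force: 30.0
```

>>> servo_tool(
  deltas=[
    [[0, 0, 0], [0, 0, 0]],
    [[0, 0, 0], [0, 0, 0]],
    [[0, 0, -0.03], [0, 0, 0]],
    [[0, 0, -0.045], [0, 0, 0]],
    [[0, 0, -0.045], [0, 0, 0]],
    [[-0.044, 0.003, 0], [0, 0, 0]],
    [[-0.044, 0.003, 0], [0, 0, 0]],
    [[-0.044, 0.003, 0], [0, 0, 0]],
    [[-0.044, 0.003, 0], [0, 0, 0]],
    [[-0.044, 0.003, 0], [0, 0, 0]],
    [[-0.044, 0.003, 0], [0, 0, 0]],
    [[-0.014, 0, 0], [0, 0, 0]],
    [[0, 0, 0], [0, 0, 0]],
  ],
  fingers=0.68,
)

```text
time: 13.58
tool_pos: [452.7, -27.8, 137.8]
tcp_rot: [3.141, -0.0, 1.575]
contact_force: [-0.0, -0.1, -0.3]
grip_width: 62.3
finger_force: 0.0
```

```bash
python3 look.py t2
```

```text
[452.6 -27.  137.7] 13.62
(array([403.6, 262.9]), np.int32(364), array([ 570.3, -201.5,   53. ]))
(array([442., 265.]), np.int32(362), array([ 567. , -281.8,   53. ]))
(array([405.3, 316.5]), np.int32(396), array([ 458.8, -202.2,   53. ]))
(array([445.3, 318. ]), np.int32(394), array([ 456.9, -283.9,   53. ]))
(array([323.3, 334.7]), np.int32(272), array([419.6, -35.1,  53. ]))
```

>>> servo_tool(
  deltas=[
    [[-0.0437, 0.0015, 0], [0, 0, 0]],
    [[-0.0437, 0.0015, 0], [0, 0, 0]],
    [[-0.0437, 0.001, 0.01], [0, 0, 0]],
    [[-0.0437, 0.001, 0.025], [0, 0, 0]],
    [[0, 0, 0.03], [0, 0, 0]],
    [[0, 0, 0.03], [0, 0, 0]],
    [[0, 0, 0.02], [0, 0, 0]],
    [[0, 0, 0.006], [0, 0, 0]],
    [[0, 0, 0], [0, 0, 0]],
  ],
)

```text
time: 14.75
tool_pos: [459.3, -201.5, 16.8]
tcp_rot: [-3.142, -0.0, 1.578]
contact_force: [0.4, -0.3, 0.2]
grip_width: 62.7
finger_force: 0.0
```

>>> servo_tool(
  deltas=[
    [[0, 0, 0], [0, 0, 0]],
    [[0, 0, 0], [0, 0, 0]],
    [[0, 0, 0], [0, 0, 0]],
    [[0, 0, 0], [0, 0, 0]],
  ],
  fingers=0,
)

```text
time: 15.25
tool_pos: [459.4, -202.5, 17.4]
tcp_rot: [3.14, 0.0, 1.577]
contact_force: [-0.7, 1.4, 5.7]
grip_width: 45.4
finger_force: 30.0
```

>>> servo_tool(
  deltas=[
    [[0, 0, -0.02], [0, 0, 0]],
    [[0, 0, -0.042], [0, 0, 0]],
    [[0, 0, -0.045], [0, 0, 0]],
    [[0, 0, -0.04], [0, 0, 0]],
    [[0.0441, -0.0024, 0], [0, 0, 0]],
    [[0.0441, -0.0024, 0], [0, 0, 0]],
    [[0.0441, -0.0024, 0], [0, 0, 0]],
    [[0.0441, -0.0024, 0], [0, 0, 0]],
    [[0.0441, -0.0024, 0], [0, 0, 0]],
    [[0.0441, -0.0024, 0], [0, 0, 0]],
    [[0.0441, -0.0024, 0], [0, 0, 0]],
    [[0.0441, -0.0024, 0], [0, 0, 0]],
    [[0.0441, -0.0024, 0], [0, 0, 0]],
    [[0, 0, 0.035], [0, 0, 0]],
    [[0, 0, 0.035], [0, 0, 0]],
    [[0, 0, 0], [0, 0, 0]],
  ],
)

```text
time: 17.25
tool_pos: [432.8, 193.9, 91.8]
tcp_rot: [-3.136, 0.002, 1.577]
contact_force: [-0.5, 0.1, -0.5]
grip_width: 45.4
finger_force: 30.0
```

>>> servo_tool(
  deltas=[
    [[0, 0, 0.03], [0, 0, 0]],
    [[0, 0, 0.025], [0, 0, 0]],
    [[0, 0, 0.016], [0, 0, 0]],
    [[0, 0, 0.005], [0, 0, 0]],
    [[0, 0, 0.001], [0, 0, 0]],
    [[0, 0, 0], [0, 0, 0]],
  ],
)

```text
time: 18.0
tool_pos: [435.5, 194.5, 17.6]
tcp_rot: [3.14, -0.0, 1.577]
contact_force: [-0.0, -0.0, -1.3]
grip_width: 45.3
finger_force: 30.0
```

>>> servo_tool(
  deltas=[
    [[0, 0, 0], [0, 0, 0]],
    [[0, 0, 0], [0, 0, 0]],
    [[0, 0, -0.03], [0, 0, 0]],
    [[0, 0, -0.045], [0, 0, 0]],
    [[0, 0, -0.045], [0, 0, 0]],
    [[-0.0444, 0.0044, 0], [0, 0, 0]],
    [[-0.0444, 0.0044, 0], [0, 0, 0]],
    [[-0.0444, 0.0044, 0], [0, 0, 0]],
    [[-0.0444, 0.0044, 0], [0, 0, 0]],
    [[-0.0444, 0.0044, 0], [0, 0, 0]],
    [[-0.0444, 0, 0], [0, 0, 0]],
    [[0, 0, 0], [0, 0, 0]],
  ],
  fingers=0.68,
)

```text
time: 19.5
tool_pos: [458.7, -74.3, 136.9]
tcp_rot: [3.141, 0.001, 1.573]
contact_force: [0.4, 0.6, -0.1]
grip_width: 62.4
finger_force: 0.0
```

```bash
python3 look.py t3
```

```text
[458.4 -72.8 136.8] 19.55
(array([403.9, 260.3]), np.int32(263), array([ 575.7, -202.2,   53. ]))
(array([442. , 264.9]), np.int32(365), array([ 567.1, -281.9,   53. ]))
(array([445.3, 318. ]), np.int32(394), array([ 456.9, -283.9,   53. ]))
(array([353. , 331.1]), np.int32(302), array([427.7, -95.4,  53. ]))
```

>>> servo_tool(
  deltas=[
    [[-0.0423, 0, 0], [0, 0, 0]],
    [[-0.0423, 0, 0], [0, 0, 0]],
    [[-0.0423, 0, 0], [0, 0, 0]],
    [[-0.0423, 0, 0.01], [0, 0, 0]],
    [[-0.0423, 0, 0.025], [0, 0, 0]],
    [[0, 0, 0.03], [0, 0, 0]],
    [[0, 0, 0.03], [0, 0, 0]],
    [[0, 0, 0.02], [0, 0, 0]],
    [[0, 0, 0.005], [0, 0, 0]],
    [[0, 0, 0], [0, 0, 0]],
  ],
)

```text
time: 20.8
tool_pos: [460.4, -282.7, 17.0]
tcp_rot: [3.141, -0.0, 1.578]
contact_force: [0.2, -0.4, 0.3]
grip_width: 62.3
finger_force: 0.0
```

>>> servo_tool(
  deltas=[
    [[0, 0, 0], [0, 0, 0]],
    [[0, 0, 0], [0, 0, 0]],
    [[0, 0, 0], [0, 0, 0]],
    [[0, 0, 0], [0, 0, 0]],
  ],
  fingers=0,
)

```text
time: 21.3
tool_pos: [460.2, -283.5, 17.5]
tcp_rot: [3.141, 0.001, 1.577]
contact_force: [-0.7, 1.8, 5.8]
grip_width: 45.6
finger_force: 30.0
```

>>> servo_tool(
  deltas=[
    [[0, 0, -0.02], [0, 0, 0]],
    [[0, 0, -0.042], [0, 0, 0]],
    [[0, 0, -0.045], [0, 0, 0]],
    [[0, 0, -0.04], [0, 0, 0]],
    [[0.0425, -0.0021, 0], [0, 0, 0]],
    [[0.0425, -0.0021, 0], [0, 0, 0]],
    [[0.0425, -0.0021, 0], [0, 0, 0]],
    [[0.0425, -0.0021, 0], [0, 0, 0]],
    [[0.0425, -0.0021, 0], [0, 0, 0]],
    [[0.0425, -0.0021, 0], [0, 0, 0]],
    [[0.0425, -0.0021, 0], [0, 0, 0]],
    [[0.0425, -0.0021, 0], [0, 0, 0]],
    [[0.0425, -0.0021, 0], [0, 0, 0]],
    [[0.0425, -0.0021, 0], [0, 0, 0]],
    [[0, 0, 0.035], [0, 0, 0]],
    [[0, 0, 0.035], [0, 0, 0]],
    [[0, 0, 0], [0, 0, 0]],
  ],
)

```text
time: 23.42
tool_pos: [434.2, 141.3, 92.0]
tcp_rot: [-3.136, 0.001, 1.577]
contact_force: [0.6, 0.2, -0.2]
grip_width: 45.3
finger_force: 30.0
```

>>> servo_tool(
  deltas=[
    [[0, 0, 0.03], [0, 0, 0]],
    [[0, 0, 0.025], [0, 0, 0]],
    [[0, 0, 0.016], [0, 0, 0]],
    [[0, 0, 0.005], [0, 0, 0]],
    [[0, 0, 0.001], [0, 0, 0]],
    [[0, 0, 0], [0, 0, 0]],
  ],
)

```text
time: 24.18
tool_pos: [436.8, 141.6, 17.6]
tcp_rot: [3.14, -0.0, 1.577]
contact_force: [0.7, -1.0, -1.1]
grip_width: 45.3
finger_force: 30.0
```

>>> servo_tool(
  deltas=[
    [[0, 0, 0], [0, 0, 0]],
    [[0, 0, 0], [0, 0, 0]],
    [[0, 0, -0.03], [0, 0, 0]],
    [[0, 0, -0.045], [0, 0, 0]],
    [[0, 0, -0.045], [0, 0, 0]],
    [[-0.044, 0, 0], [0, 0, 0]],
    [[-0.044, 0, 0], [0, 0, 0]],
    [[-0.044, 0, 0], [0, 0, 0]],
    [[-0.044, 0.01, 0], [0, 0, 0]],
    [[-0.03, 0.035, 0], [0, 0, 0]],
    [[-0.01, 0.035, 0], [0, 0, 0]],
    [[0, 0, 0], [0, 0, 0]],
  ],
  fingers=0.68,
)

```text
time: 25.68
tool_pos: [519.2, -75.0, 136.6]
tcp_rot: [3.14, 0.0, 1.576]
contact_force: [-0.6, -0.4, -0.2]
grip_width: 62.5
finger_force: 0.0
```

```bash
python3 look.py t4
```

```text
[517.5 -74.2 136.3] 25.73
(array([442., 265.]), np.int32(363), array([ 567. , -281.9,   53. ]))
(array([357.8, 290.5]), np.int32(388), array([ 510.6, -105.5,   53. ]))
(array([182.7, 325.5]), np.int32(383), array([433.6, 251.6,  53. ]))
(array([205.1, 321.3]), np.int32(108), array([442.9, 206.5,  53. ]))
(array([237.6, 325.5]), np.int32(362), array([435.3, 139.8,  53. ]))
```

View pics/t4.png

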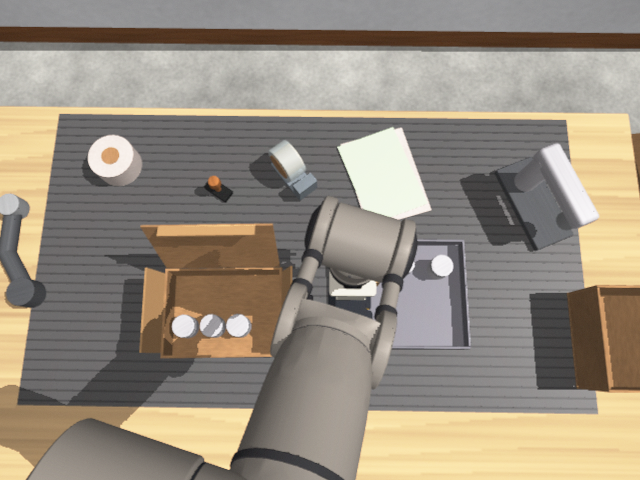

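>>> servo_tool(
  deltas=[
    [[-0.0416, 0.0099, 0], [0, 0, 0]],
    [[-0.0416, 0.0099, 0], [0, 0, 0]],
    [[-0.0416, 0.0099, 0], [0, 0, 0]],
    [[-0.0416, 0.0099, 0], [0, 0, 0]],
    [[-0.0416, 0.0099, 0], [0, 0, 0]],
    [[0, 0, 0], [0, 0, 9]],
    [[0, 0, 0.01], [0, 0, 9]],
    [[0, 0, 0.01], [0, 0, 9]],
    [[0, 0, 0.01], [0, 0, 9]],
    [[0, 0, 0.01], [0, 0, 9]],
    [[0, 0, 0.03], [0, 0, 0]],
    [[0, 0, 0.025], [0, 0, 0]],
    [[0, 0, 0.02], [0, 0, 0]],
    [[0, 0, 0.004], [0, 0, 0]],
    [[0, 0, 0], [0, 0, 0]],
  ],
)

```text
time: 27.6
tool_pos: [568.2, -281.2, 18.2]
tcp_rot: [-3.141, -0.0, 0.792]
contact_force: [-0.1, -0.0, 0.4]
grip_width: 62.5
finger_force: 0.0
```

>>> servo_tool(
  deltas=[
    [[0, 0, 0], [0, 0, 0]],
    [[0, 0, 0], [0, 0, 0]],
    [[0, 0, 0], [0, 0, 0]],
    [[0, 0, 0], [0, 0, 0]],
  ],
  fingers=0,
)

```text
time: 28.1
tool_pos: [568.6, -281.7, 18.5]
tcp_rot: [3.141, -0.0, 0.792]
contact_force: [-1.4, 1.2, 5.5]
grip_width: 45.7
finger_force: 30.0
```

>>> servo_tool(
  deltas=[
    [[0, 0, -0.02], [0, 0, 0]],
    [[0, 0, -0.03], [0, 0, -9]],
    [[0, 0, -0.03], [0, 0, -9]],
    [[0, 0, -0.03], [0, 0, -9]],
    [[0, 0, -0.02], [0, 0, -9]],
    [[0, 0, -0.017], [0, 0, -9]],
    [[0.035, -0.0255, 0], [0, 0, 0]],
    [[0.035, -0.0255, 0], [0, 0, 0]],
    [[0.035, -0.0255, 0], [0, 0, 0]],
    [[0.035, -0.0255, 0], [0, 0, 0]],
    [[0.035, -0.0255, 0], [0, 0, 0]],
    [[0.0388, 0, 0], [0, 0, 0]],
    [[0.0388, 0, 0], [0, 0, 0]],
    [[0.0388, 0, 0], [0, 0, 0]],
    [[0.0388, 0, 0], [0, 0, 0]],
    [[0.0388, 0, 0], [0, 0, 0]],
    [[0, 0, 0.035], [0, 0, 0]],
    [[0, 0, 0.035], [0, 0, 0]],
    [[0, 0, 0], [0, 0, 0]],
  ],
)

```text
time: 30.48
tool_pos: [436.7, 86.6, 93.0]
tcp_rot: [-3.136, 0.0, 1.578]
contact_force: [-0.1, -0.4, -0.2]
grip_width: 46.0
finger_force: 30.0
```

>>> servo_tool(
  deltas=[
    [[0, 0, 0.03], [0, 0, 0]],
    [[0, 0, 0.025], [0, 0, 0]],
    [[0, 0, 0.016], [0, 0, 0]],
    [[0, 0, 0.005], [0, 0, 0]],
    [[0, 0, 0.002], [0, 0, 0]],
    [[0, 0, 0], [0, 0, 0]],
  ],
)

```text
time: 31.22
tool_pos: [439.2, 86.5, 17.6]
tcp_rot: [3.14, -0.0, 1.577]
contact_force: [0.1, 0.1, -0.9]
grip_width: 45.1
finger_force: 30.0
```

>>> servo_tool(
  deltas=[
    [[0, 0, 0], [0, 0, 0]],
    [[0, 0, 0], [0, 0, 0]],
    [[0, 0, -0.03], [0, 0, 0]],
    [[0, 0, -0.045], [0, 0, 0]],
    [[0, 0, -0.045], [0, 0, 0]],
    [[-0.038, 0, 0], [0, 0, 0]],
    [[-0.038, 0.003, 0], [0, 0, 0]],
    [[-0.04, 0.008, 0], [0, 0, 0]],
    [[0, 0, 0], [0, 0, 0]],
  ],
  fingers=0.68,
)

```text
time: 32.35
tool_pos: [450.8, -31.4, 136.9]
tcp_rot: [3.141, 0.0, 1.574]
contact_force: [-0.2, 0.5, -0.3]
grip_width: 62.4
finger_force: 0.0
```

```bash
python3 look.py t5
```

```text
[450.2 -30.1 136.7] 32.4
(array([403.7, 262.9]), np.int32(366), array([ 570.2, -201.7,   53. ]))
(array([324.2, 336.2]), np.int32(285), array([416.6, -36.9,  53. ]))
```

>>> servo_tool(
  deltas=[
    [[-0.0429, 0.03, 0], [0, 0, 0]],
    [[-0.0429, 0.03, 0], [0, 0, 0]],
    [[-0.0429, 0.0297, 0], [0, 0, 0]],
    [[-0.0429, 0.0297, 0], [0, 0, 0]],
    [[0, 0, 0], [0, 0, 9]],
    [[0, 0, 0.01], [0, 0, 9]],
    [[0, 0, 0.01], [0, 0, 9]],
    [[0, 0, 0.01], [0, 0, 9]],
    [[0, 0, 0.01], [0, 0, 9]],
    [[0, 0, 0.03], [0, 0, 0]],
    [[0, 0, 0.025], [0, 0, 0]],
    [[0, 0, 0.02], [0, 0, 0]],
    [[0, 0, 0.0045], [0, 0, 0]],
    [[0, 0, 0], [0, 0, 0]],
  ],
)

```text
time: 34.15
tool_pos: [571.0, -199.4, 17.4]
tcp_rot: [-3.141, -0.0, 0.793]
contact_force: [0.5, -0.4, -0.4]
grip_width: 62.3
finger_force: 0.0
```

>>> servo_tool(
  deltas=[
    [[0, 0, 0], [0, 0, 0]],
    [[0, 0, 0], [0, 0, 0]],
    [[0, 0, 0], [0, 0, 0]],
    [[0, 0, 0], [0, 0, 0]],
  ],
  fingers=0,
)

```text
time: 34.65
tool_pos: [571.1, -200.3, 18.0]
tcp_rot: [3.141, -0.001, 0.792]
contact_force: [-1.5, 1.2, 6.3]
grip_width: 45.5
finger_force: 30.0
```

>>> servo_tool(
  deltas=[
    [[0, 0, -0.02], [0, 0, 0]],
    [[0, 0, -0.03], [0, 0, 8.7]],
    [[0, 0, -0.03], [0, 0, 8.7]],
    [[0, 0, -0.03], [0, 0, 8.7]],
    [[0, 0, -0.02], [0, 0, 8.7]],
    [[0, 0, -0.017], [0, 0, 8.7]],
    [[-0.017, -0.0413, 0], [0, 0, 0]],
    [[-0.017, -0.0413, 0], [0, 0, 0]],
    [[-0.0168, -0.0413, 0], [0, 0, 0]],
    [[0, -0.0413, 0], [0, 0, 0]],
    [[0, -0.0413, 0], [0, 0, 0]],
    [[0, -0.0413, 0], [0, 0, 0]],
    [[0, -0.0413, 0], [0, 0, 0]],
    [[0, -0.0413, 0], [0, 0, 0]],
    [[0, -0.0413, 0], [0, 0, 0]],
    [[0, 0, 0.025], [0, 0, 0]],
    [[0, 0, 0.025], [0, 0, 0]],
    [[0, 0, 0], [0, 0, 0]],
  ],
)

```text
time: 36.9
tool_pos: [506.3, 169.4, 112.4]
tcp_rot: [3.141, 0.005, 0.033]
contact_force: [-0.4, -0.9, -1.2]
grip_width: 45.8
finger_force: 30.0
```

>>> servo_tool(
  deltas=[
    [[0, 0, 0.035], [0, 0, 0]],
    [[0, 0, 0.03], [0, 0, 0]],
    [[0, 0, 0.02], [0, 0, 0]],
    [[0, 0, 0.01], [0, 0, 0]],
    [[0, 0, 0.003], [0, 0, 0]],
    [[0, 0, 0], [0, 0, 0]],
  ],
)

```text
time: 37.65
tool_pos: [508.6, 169.7, 17.3]
tcp_rot: [-3.141, -0.002, 0.032]
contact_force: [-1.0, -0.1, -0.9]
grip_width: 45.0
finger_force: 30.0
```

>>> servo_tool(
  deltas=[
    [[0, 0, 0], [0, 0, 0]],
    [[0, 0, 0], [0, 0, 0]],
    [[0, 0, -0.03], [0, 0, 0]],
    [[0, 0, -0.045], [0, 0, 0]],
    [[0, 0, -0.045], [0, 0, 0]],
    [[-0.01, 0.045, -0.03], [0, 0, 0]],
    [[-0.01, 0.045, 0], [0, 0, 0]],
    [[-0.01, 0.045, 0], [0, 0, 0]],
    [[0, 0.045, 0], [0, 0, 0]],
    [[0, 0.045, 0], [0, 0, 0]],
    [[0, 0.045, 0], [0, 0, 0]],
    [[0, 0, 0], [0, 0, 0]],
  ],
  fingers=0.68,
)

```text
time: 39.15
tool_pos: [486.8, -103.9, 166.4]
tcp_rot: [3.141, -0.001, 0.029]
contact_force: [0.4, 0.1, 0.7]
grip_width: 62.5
finger_force: 0.0
```

```bash
python3 look.py t6
python3 - <<'E'
from h import *
im=bot.capture("scene"); cv2.imwrite("pics/s6.png",im[:,:,::-1])
c=cv2.imread("pics/t6.png")[210:370,120:340]; d=im[60:240,220:440,::-1]
cv2.imwrite("pics/m6.png",np.vstack([cv2.resize(c,(412,300)),cv2.resize(d,(412,300))]))
E
```

```text
[ 486.6 -102.3  166.3] 39.2
(array([226.9, 282.6]), np.int32(84), array([523.1, 166.4,  53. ]))
(array([190.7, 334.8]), np.int32(658), array([415.2, 233.9,  53. ]))
(array([259.8, 328.1]), np.int32(105), array([430.8,  94.1,  53. ]))
```

View pics/m6.png

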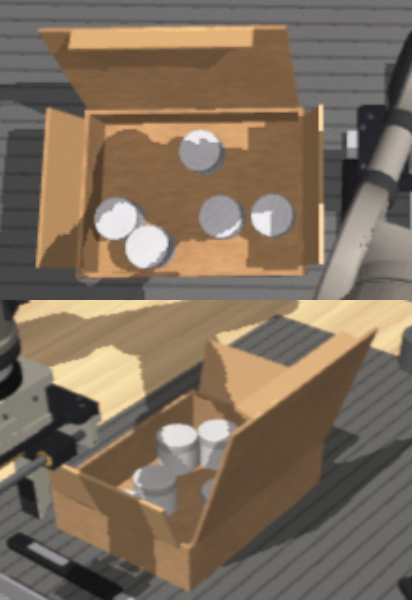

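>>> servo_tool(
  deltas=[
    [[-0.008, -0.0435, 0], [0, 0, 0]],
    [[-0.008, -0.0435, 0], [0, 0, 0]],
    [[0, 0, 0.03], [0, 0, 0]],
    [[0, 0, 0.024], [0, 0, 0]],
    [[0, 0, 0], [0, 0, 0]],
    [[0, 0, 0], [0, 0, 0]],
  ],
  fingers=0,
)

```text
time: 40.0
tool_pos: [468.3, -14.2, 113.1]
tcp_rot: [3.142, -0.001, 0.034]
contact_force: [-0.1, 0.0, 0.5]
grip_width: 7.3
finger_force: 0.0
```

>>> servo_tool(
  deltas=[
    [[0, -0.019, 0], [0, 0, 0]],
    [[0, -0.018, 0], [0, 0, 0]],
    [[0, -0.008, 0], [0, 0, 0]],
    [[0, -0.008, 0.001], [0, 0, 0]],
    [[0, -0.008, 0.002], [0, 0, 0]],
    [[0, -0.006, 0.003], [0, 0, 0]],
    [[0, -0.006, 0.004], [0, 0, 0]],
    [[0, -0.009, 0.01], [0, 0, 0]],
    [[0, -0.006, 0.012], [0, 0, 0]],
    [[0, -0.002, 0.007], [0, 0, 0]],
    [[0, 0, 0], [0, 0, 0]],
  ],
)

```text
time: 41.38
tool_pos: [464.5, 75.3, 72.5]
tcp_rot: [-3.142, 0.001, 0.033]
contact_force: [0.8, 0.7, -0.2]
grip_width: 0.3
finger_force: 0.0
```

>>> servo_tool(
  deltas=[
    [[0, 0, 0.001], [0, 0, 0]],
    [[0, 0, 0.001], [0, 0, 0]],
    [[0, 0, 0.001], [0, 0, 0]],
    [[0, 0, 0], [0, 0, 0]],
  ],
)

```text
time: 41.88
tool_pos: [464.8, 75.2, 71.9]
tcp_rot: [-3.141, -0.001, 0.033]
contact_force: [-6.7, -0.5, 23.4]
grip_width: 0.4
finger_force: 11.3
```

Run:
```python
from h import *
im=bot.capture("scene")[40:260,200:480,::-1]; cv2.imwrite("pics/s7.png",cv2.resize(im,None,fx=2,fy=2))
```

```text
(no output)
```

View pics/s7.png

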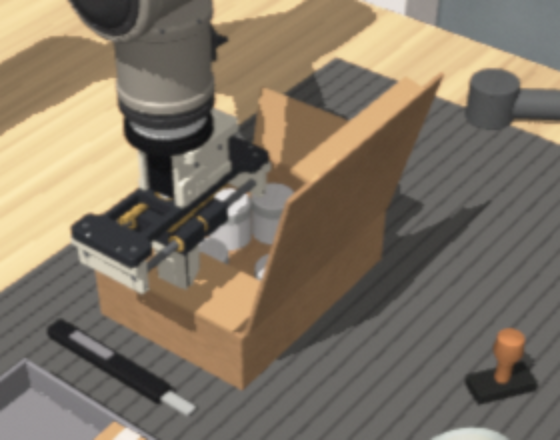

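>>> servo_tool(
  deltas=[
    [[0, 0, -0.02], [0, 0, 0]],
    [[0, 0, -0.038], [0, 0, 0]],
    [[0, 0, -0.04], [0, 0, 0]],
    [[0, -0.0396, 0], [0, 0, 0]],
    [[0, -0.0396, 0], [0, 0, 0]],
    [[0, -0.0396, 0], [0, 0, 0]],
    [[0, -0.0396, 0], [0, 0, 0]],
    [[0, -0.0396, 0], [0, 0, 0]],
    [[0, -0.0396, 0], [0, 0, 0]],
    [[0, -0.0396, 0], [0, 0, 0]],
    [[0, 0, 0], [0, 0, 0]],
    [[0, 0, 0.028], [0, 0, 0]],
    [[0, 0, 0.026], [0, 0, 0]],
    [[0, 0, 0], [0, 0, 0]],
  ],
)

```text
time: 43.68
tool_pos: [454.7, 350.4, 112.3]
tcp_rot: [3.139, 0.004, 0.032]
contact_force: [-0.2, 0.7, 0.8]
grip_width: 0.4
finger_force: 0.0
```

>>> servo_tool(
  deltas=[
    [[0, 0.018, 0], [0, 0, 0]],
    [[0, 0.018, 0], [0, 0, 0]],
    [[0, 0.008, 0], [0, 0, 0]],
    [[0, 0.008, 0.001], [0, 0, 0]],
    [[0, 0.008, 0.002], [0, 0, 0]],
    [[0, 0.006, 0.003], [0, 0, 0]],
    [[0, 0.006, 0.004], [0, 0, 0]],
    [[0, 0.009, 0.01], [0, 0, 0]],
    [[0, 0.006, 0.012], [0, 0, 0]],
    [[0, 0.002, 0.007], [0, 0, 0]],
    [[0, 0, 0], [0, 0, 0]],
  ],
)

```text
time: 45.05
tool_pos: [458.2, 262.9, 74.3]
tcp_rot: [3.141, 0.002, 0.032]
contact_force: [-0.0, -0.2, 0.1]
grip_width: 0.4
finger_force: 0.0
```

>>> servo_tool(
  deltas=[
    [[0, 0, 0.001], [0, 0, 0]],
    [[0, 0, 0], [0, 0, 0]],
  ],
)

```text
time: 45.3
tool_pos: [458.8, 263.5, 74.4]
tcp_rot: [-3.141, -0.0, 0.033]
contact_force: [-0.3, -1.3, -0.3]
grip_width: 0.5
finger_force: 0.0
```

>>> servo_tool(
  deltas=[
    [[0, 0, 0.0015], [0, 0, 0]],
    [[0, 0, 0.001], [0, 0, 0]],
    [[0, 0, 0], [0, 0, 0]],
  ],
)

```text
time: 45.68
tool_pos: [458.9, 263.4, 72.2]
tcp_rot: [-3.141, -0.001, 0.033]
contact_force: [-0.7, -0.7, 4.5]
grip_width: 0.2
finger_force: 2.3
```

>>> servo_tool(
  deltas=[
    [[0, 0, 0.0007], [0, 0, 0]],
    [[0, 0, 0], [0, 0, 0]],
    [[0, 0, -0.03], [0, 0, 0]],
    [[0, 0, -0.045], [0, 0, 0]],
    [[0, 0, -0.045], [0, 0, 0]],
    [[0, 0, -0.045], [0, 0, 0]],
    [[0, 0, -0.045], [0, 0, 0]],
    [[0.0408, 0.0241, 0], [0, 0, 0]],
    [[0.0408, 0.0241, 0], [0, 0, 0]],
    [[0.0408, 0.0241, 0], [0, 0, 0]],
    [[0.0408, 0.0241, 0], [0, 0, 0]],
    [[0.008, 0, 0], [0, 0, 0]],
    [[0, 0, 0], [0, 0, 0]],
    [[0, 0, 0], [0, 0, 0]],
  ],
)

```text
time: 47.42
tool_pos: [632.1, 173.4, 281.3]
tcp_rot: [-3.141, 0.0, 0.034]
contact_force: [1.0, -0.4, -0.4]
grip_width: 0.5
finger_force: 0.0
```

Run:
```python
from h import *
a=bot.capture("scene")[0:260,200:500,::-1]; b=bot.capture("top")[200:375,110:340,::-1]
cv2.imwrite("pics/s8.png",np.hstack([cv2.resize(a,(390,338)),cv2.resize(b,(400,338))]))
```

```text
(no output)
```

View pics/s8.png

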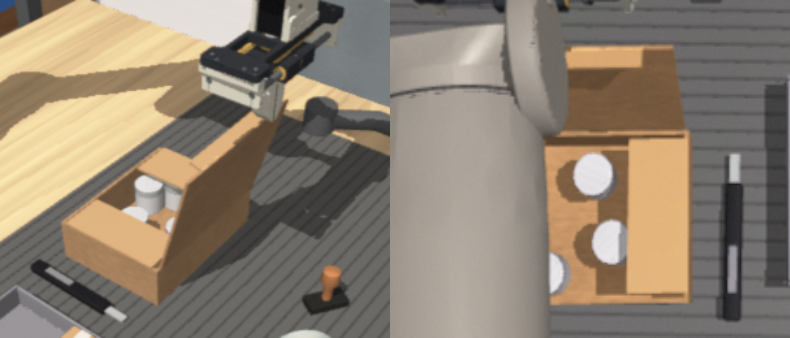

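>>> servo_tool(
  deltas=[
    [[0, 0, 0.03], [0, 0, 0]],
    [[0, 0, 0.035], [0, 0, 0]],
    [[0, 0, 0.024], [0, 0, 0]],
    [[0, 0, 0], [0, 0, 0]],
  ],
)

```text
time: 48.02
tool_pos: [631.5, 172.9, 190.6]
tcp_rot: [3.141, 0.004, 0.033]
contact_force: [-0.3, 0.3, 0.2]
grip_width: 0.5
finger_force: 0.0
```

>>> servo_tool(
  deltas=[
    [[-0.023, 0, 0], [0, 0, 0]],
    [[-0.023, 0, 0], [0, 0, 0]],
    [[-0.015, 0, 0], [0, 0, 0]],
    [[-0.015, 0, 0], [0, 0, 0]],
    [[-0.0145, 0, 0.0025], [0, 0, 0]],
    [[-0.0145, 0, 0.0025], [0, 0, 0]],
    [[-0.014, 0, 0.006], [0, 0, 0]],
    [[-0.014, 0, 0.006], [0, 0, 0]],
    [[-0.0115, 0, 0.009], [0, 0, 0]],
    [[-0.0115, 0, 0.009], [0, 0, 0]],
    [[-0.009, 0, 0.012], [0, 0, 0]],
    [[-0.009, 0, 0.012], [0, 0, 0]],
    [[-0.006, 0, 0.0135], [0, 0, 0]],
    [[-0.006, 0, 0.0135], [0, 0, 0]],
    [[-0.0025, 0, 0.006], [0, 0, 0]],
    [[0, 0, 0], [0, 0, 0]],
  ],
)

```text
time: 50.02
tool_pos: [445.0, 166.6, 100.8]
tcp_rot: [-3.141, -0.001, 0.033]
contact_force: [0.0, -1.0, 0.1]
grip_width: 0.2
finger_force: 0.0
```

>>> servo_tool(
  deltas=[
    [[-0.001, 0, 0.006], [0, 0, 0]],
    [[-0.001, 0, 0.006], [0, 0, 0]],
    [[0, 0, 0.005], [0, 0, 0]],
    [[0, 0, 0.004], [0, 0, 0]],
    [[0, 0, 0.001], [0, 0, 0]],
    [[0, 0, 0], [0, 0, 0]],
  ],
)

```text
time: 50.78
tool_pos: [442.7, 166.3, 78.0]
tcp_rot: [-3.142, -0.0, 0.033]
contact_force: [1.0, -0.8, -0.5]
grip_width: 0.1
finger_force: 0.0
```

Run:
```python
from h import *
a=bot.capture("scene")[40:260,200:500,::-1]
cv2.imwrite("pics/s9.png",cv2.resize(a,None,fx=2.2,fy=2.2))
```

```text
(no output)
```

View pics/s9.png

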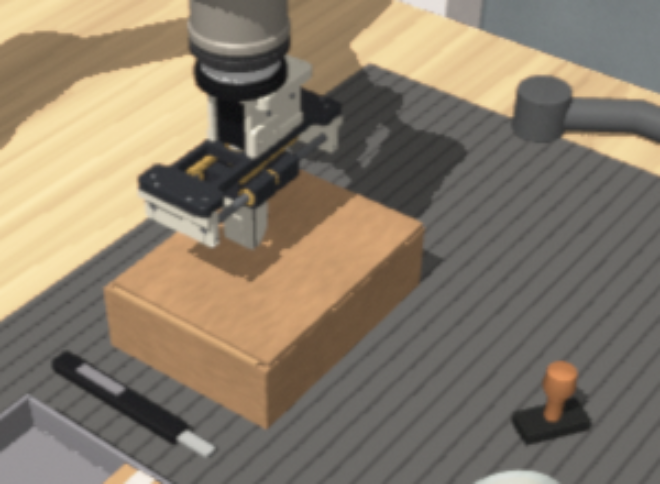

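>>> servo_tool(
  deltas=[
    [[0, 0, 0.001], [0, 0, 0]],
    [[0, 0, 0.001], [0, 0, 0]],
    [[0, 0, 0], [0, 0, 0]],
  ],
)

```text
time: 51.2
tool_pos: [442.7, 166.3, 76.2]
tcp_rot: [-3.141, -0.0, 0.033]
contact_force: [-0.1, -0.5, 2.6]
grip_width: 0.4
finger_force: 1.4
```

>>> servo_tool(
  deltas=[
    [[0, 0, 0.0006], [0, 0, 0]],
    [[0, 0, 0], [0, 0, 0]],
  ],
)

```text
time: 51.45
tool_pos: [442.8, 166.3, 76.1]
tcp_rot: [-3.141, -0.001, 0.033]
contact_force: [-1.7, -0.0, 8.5]
grip_width: 0.3
finger_force: 4.3
```

>>> servo_tool(
  deltas=[
    [[0, 0, 0.0005], [0, 0, 0]],
    [[0, 0, 0], [0, 0, 0]],
    [[0, 0, -0.03], [0, 0, 0]],
    [[0, 0, -0.045], [0, 0, 0]],
    [[0, 0, -0.045], [0, 0, 0]],
    [[0, 0.045, -0.03], [0, 0, 0]],
    [[0, 0.045, 0], [0, 0, 0]],
    [[0, 0.045, 0], [0, 0, 0]],
    [[0, 0.045, 0], [0, 0, 0]],
    [[0, 0.045, 0], [0, 0, 0]],
    [[0, 0.045, 0], [0, 0, 0]],
    [[0, 0.045, 0], [0, 0, 0]],
    [[0, 0, 0], [0, 0, 0]],
    [[0, 0, 0], [0, 0, 0]],
  ],
)

```text
time: 53.2
tool_pos: [452.6, -148.1, 224.6]
tcp_rot: [-3.141, 0.001, 0.032]
contact_force: [0.4, 0.6, 0.0]
grip_width: 0.3
finger_force: 0.0
```

Run:
```python
from h import *
a=bot.capture("scene")[40:400,90:500,::-1]; b=bot.capture("top")[120:375,110:500,::-1]
cv2.imwrite("pics/s10.png",np.hstack([cv2.resize(a,(390,342)),cv2.resize(b,(410,342))]))
```

```text
(no output)
```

View pics/s10.png

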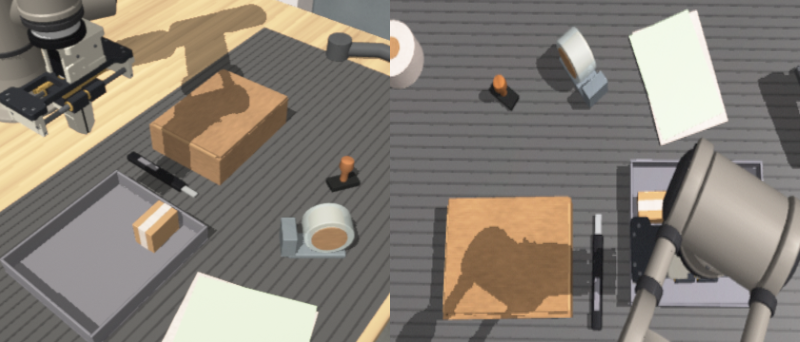

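Carton is shut flat, the stray box is alone in the tote, the other items are undisturbed and the arm is clear of everything.

```bash
python3 -c "
from plant import bot
print(bot.close_job())"
```

```text
the job is handed in; nothing more can be done
None
```

The job is handed in at about 53 s: the kraft box is in the tote, all five tins are on the carton floor, and both end flaps and then the main flap are shut; one tin got knocked aside inside the carton but still stood upright on the floor.

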